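# Test the latching stop button of a table-top ironer

## Robot

A 7-joint arm with a two-finger parallel gripper is mounted at the origin on the work surface. World frame = base frame: x ahead of the robot, y to its left, z up, the work surface at z = 0. Lengths are in m, angles in rad, forces in N, time in s.
With the tool pointing down it reaches from about 0.4 to 0.85 m from the base axis. Payload 10.4 kg.
Tool frame: the origin (TCP) lies between the finger pads; the fingertips stand tcp_to_tips ahead of it and the grasp point (between the pads) lies 8 mm behind it (tcp_to_tips is the distance from the TCP to the fingertips, in m); z points along the fingers, y is the line along which they close (so a half turn about z gives the same grasp; the last joint's range is limited). The gripper opens to 85 mm and grips with 20 to 120 N. Pads are 22 mm wide; open, the fingers measure 114 mm over their backs; the gripper's body (76 mm by 85 mm) begins 54 mm behind the grasp point. The pads swing forward as they close: fully open they stand 13 mm farther back than shut.
Start: joints at [1.129, 0.332, -0.065, 1.46, 0.022, 1.35, -0.088], TCP at [0.254, -0.571, 0.242] pointing down, gripper open.
Joint ranges: [-2.6, 2.6], [-0.5, 2.12], [-1.47, 1.34], [0.16, 2.42], [-1.27, 4.41], [0.06, 2.06], [-2.6, 2.6]. Speed limits (rad/s): [2.22, 2.22, 2.79, 2.79, 3.14, 3.14, 3.14].

## Interface

Orientations are given as a unit quaternion [x, y, z, w].
In Python, from workcell import * gives the robot as it stands.
- The arm moves only by the tool apply_moves, never from a script. Its argument "rows" is a list of rows, each an object of numbers: "x", "y", "z": the shift along the tool's x, y, z in mm; "ax", "ay", "az": the turn, a rotation vector about the tool's x, y, z in degrees; "gripper": the closure, from 0 (fully open) to 1 (shut). A call has 1 to 5 rows; each row shifts and turns the commanded pose from where the row before left it, along the tool's axes as they then stand; what a row does not reach is not made up. A row lasts 1/12 s, in which the tool goes at most 41.7 mm and 7.16 degrees, less where a joint would pass 70% of its speed; a pose out of reach is approached as far as the arm can. A call with a gripper value outside its range is refused whole. The fingers move at their own pace and stop on an object; "newtons" is the grip in N (left out, the last holds). Time passes only in rows, so rows that do not move let the fingers close. It gives the time, the measured TCP pose, the force, the opening and the grip force at its end, in the units of the state.
- get_obs(): the state, without advancing time (a new reading comes with each control period).
- camera(name): name is "scene" or "top"; returns a dict with "color" (384x512x3 uint8, red, green, blue), "fov_y" (degrees; the focal length in pixels is half the picture's height over the tangent of half this angle, whatever the lens; pixels are square), "cx", "cy" (the principal point, pixels), "rvec" (rotation vector, rad) and "tvec" (3), from world to camera coordinates, as OpenCV has them. Camera axes: x right, y down, z forward; pixel columns grow to the right and rows downward; lengths in m; the calibration is good to about 2 mm. A picture is of the moment at which its call begins. There is no depth.
- hand_in(): hands the job in; it is judged then, once.
The state is a dict: "clock": time; "joint_pos": joint angles; "joint_velocities": joint speeds; "tau": joint torques, N m; "position": TCP position; "ee_rot": TCP orientation; "ft_force": force on the tool from outside, world axes, zero at the start; "torque": the same for the moment, N m; "grip_width": opening from 0.0 (shut) to 1.0 (fully open); "grasp_force": force on a finger pad.
Only numpy, scipy, OpenCV 4.12 (cv2) and the standard library are available. Lean on these libraries where they do the work, as an engineer would, in place of code of your own. Each camera call takes 0.05 s, during which the arm holds its last target. There are 200 camera calls.

## Task

Test the ironing machine's stop button before the day's ironing: with a fingertip push the big red mushroom button straight down until it latches, and lift the finger clear to see that it stays in. Then push sideways on the raised grip bar on its head to twist it clockwise, as its arrows show, until it lets go, and leave it popped fully up with the bar back where it started. Only push, never grip the button, and leave the start button, the dial and the things on the worktop as they are.

Things in the scene. Friction and masses are not known exactly. Their poses are not given: they have to be found in the camera images.
- ironer: White table-top rotary ironer, fixed to the worktop. Origin: under the middle of its control end, on the worktop; z up. The control end is a box 340 mm (x) by 160 mm (y) by 190 mm high with a level top; the roll, feed board and yellow guard bar (all lower than 200 mm) run from it 560 mm towards the machine's -y. The stop button stands on the top of the control end at x = +55 mm, y = 0; the start button at x = -110, y = +40 mm; the dial at x = -110, y = -38 mm.
- stop_unit: Fixed part of the red stop button: round yellow plate 90 mm across and 3 mm thick with a black collar 48 mm across up to 6 mm. Origin: on the button's axis, at the level of the machine's top (190 mm above the worktop). z up along the axis. Its x axis is the direction of the grip bar when the head is not twisted. Its yaw on the machine varies.
- stop_top (a point): Centre of the top face of the grip bar, on the button's axis, moving with the head; 41 mm above stop_unit's origin when the button is out. The red head is a flat dome 60 mm across: underside 23 mm, rim 17.5 mm and top centre 11 mm below this point. The grip bar, moulded across the dome, is 52 mm long (along this point's x), 12 mm wide (y) and stands 11 mm proud of the dome at the middle, 14 mm at its ends.
- stop_bar_end (a point): Middle of the top edge of the grip bar's +x end, 26 mm from the axis, moving with the head. To twist clockwise (seen from above) this end is pushed towards the head's -y side; the opposite end towards +y.
- stop_push (a joint): How far the head is pushed in, m: 0 fully out, 0.0105 against the stop. A spring pushes it out; the push rises from 3 N to about 7 N half-way in (4 to 5 mm), then eases to about 5 N until the stop. Pushed beyond about 8.5 mm it is caught, and let go it stays in at about 0.0077 (7.7 mm). 10 N is always enough; it must never feel more than 45 N in all from the fingers.
- stop_twist (a joint): Clockwise twist of the head, rad: 0 at rest, 0.9 at its stop. A torsion spring turns it back when let go; while latched in, twisting takes about 0.1 to 0.2 Nm (4 to 10 N sideways near an end of the bar). The latched head is freed at 0.45 to 0.6 rad and then springs up 8 mm with 3 to 5 N, as far as anything above it lets it; let go, it also turns back to 0.
- start_button (a joint): Green start button, 24 mm across, in a steel ring 40 mm across, standing 20 mm above the machine's top: 0 out, 0.004 m pressed. It must not be pressed.
- dial_mark (a point): White mark on the rim of the black temperature dial (44 mm across, 16 mm high), 20 mm from the dial's axis. The dial turns easily, its setting varies and must be left.
- mug: Blue mug, 80 mm across, 90 mm high, handle to its +y; origin: centre of its underside.
- spray_bottle: Light blue spray bottle, 70 mm across, 175 mm high, white and red trigger head; origin: centre of its underside.
- peg_tub: Grey round tub of clothes pegs, 96 mm across, 80 mm high; origin: centre of its underside.

How it is judged:
On the way, in this order (a step that is already met when the one before it is completed fails the run):
1. the button is latched in and stays in with nothing touching it (value of joint stop_push above 0.0065 m and contact force between stop_unit and anything else below 0.2 N), for 0.2 s.
2. the head is twisted clockwise while still latched in (value of joint stop_twist above 0.3 rad and value of joint stop_push above 0.005 m).
3. the button has sprung out (value of joint stop_push below 0.0015 m), for 0.2 s.
At the end, for the whole second after the job is handed in: The stop button is fully out (within 1.5 mm) and its bar back at rest (within 0.12 rad), the start button is out, the dial mark is within 6 mm and mug, spray bottle and peg tub are within 20 mm of where they began (value of joint stop_push below 0.0015 m and value of joint stop_twist below 0.12 rad and value of joint start_button below 0.001 m and distance of dial_mark from where it was at the start of the episode below 0.006 m and distance of each of mug, spray_bottle, peg_tub from where it was at the start of the episode below 0.02 m); the robot touches nothing.
It fails at once if the start button is pressed (value of joint start_button above 0.002 m).
It fails at once if the stop button is gripped or forced: over 45 N between the fingers and it (contact force between the fingers and stop_unit above 45 N).
It fails at once if the dial is turned (distance of dial_mark from where it was at the start of the episode above 0.008 m).
It fails at once if the mug, spray bottle or peg tub is moved or lifted (distance of any of mug, spray_bottle, peg_tub from where it was at the start of the episode above 0.025 m).
It also fails if it takes over 43 s, if anything falls off the work surface, if the arm or the gripper's body presses on something with over 40 N, if the wrist force passes 120 N, or if a joint passes its speed limit or range.

## Working session

There is one attempt and no reset: what is moved stays moved. The work goes in short steps, Python scripts to look and compute and a tool call to move; the robot and the scene stay as the last step left them, time stands still between calls to the robot, and variables do not carry over. Pictures are saved under pics/ and viewed, at most 10 in all, crops included, and the job is handed in when it is done.

Besides the shell and the picture viewer there is one more tool, called after ">>>" as name(argument=value, ...) on one line, values as JSON. apply_moves: Moves the arm, as the interface text tells. Its arguments: {"type":"object","properties":{"rows":{"type":"array","items":{"type":"object","properties":{"x":{"type":"number"},"y":{"type":"number"},"z":{"type":"number"},"ax":{"type":"number"},"ay":{"type":"number"},"az":{"type":"number"},"gripper":{"type":"number"}}}},"newtons":{"type":"number"}},"required":["rows"]}

```bash
mkdir -p pics; ls
cat > h.py <<'E'
from workcell import *
import numpy as np, cv2
def K(c):
    f=c["color"].shape[0]/2/np.tan(np.radians(c["fov_y"])/2)
    return np.array([[f,0,c["cx"]],[0,f,c["cy"]],[0,0,1]])
def ray(c,uv,z):
    R=cv2.Rodrigues(np.array(c["rvec"],float))[0]; t=np.array(c["tvec"],float)
    o=-R.T@t; d=R.T@np.linalg.inv(K(c))@np.array([uv[0],uv[1],1.])
    return o+d*(z-o[2])/d[2]
def proj(c,P):
    return cv2.projectPoints(np.array(P,float).reshape(-1,3),np.array(c["rvec"],float),np.array(c["tvec"],float),K(c),None)[0].reshape(-1,2)
E
python3 - <<'E'
from h import *
o=get_obs(); print({k:np.round(v,3) for k,v in o.items()})
try: print(tcp_to_tips)
except Exception as e: print(e)
for n in("scene","top"):
    c=camera(n); print(n,c["fov_y"],c["cx"],c["cy"],c["rvec"],c["tvec"])
    cv2.imwrite(f"pics/{n}0.png",c["color"][:,:,::-1])
    R=cv2.Rodrigues(np.array(c["rvec"],float))[0]; print(-R.T@np.array(c["tvec"]))
    hsv=cv2.cvtColor(c["color"],cv2.COLOR_RGB2HSV)
    for nm,lo,hi in(("red",(0,150,80),(6,255,255)),("yel",(20,120,100),(35,255,255))):
        m=cv2.inRange(hsv,lo,hi)
        if nm=="red": m|=cv2.inRange(hsv,(174,150,80),(180,255,255))
        _,_,s,ce=cv2.connectedComponentsWithStats(m)
        for i in range(1,len(s)):
            if s[i][4]>25: print(nm,s[i],ce[i].round(1),ray(c,ce[i],.215).round(3))
E
```

```text
pics
{'clock': np.float64(0.0), 'joint_pos': array([ 1.129,  0.333, -0.065,  1.461,  0.022,  1.35 , -0.088]), 'joint_velocities': array([ 0.   , -0.001,  0.   , -0.   , -0.001, -0.001, -0.   ]), 'tau': array([ 0.0000e+00, -6.2544e+01,  4.9000e-02, -3.9160e+01,  1.6000e-02,
        1.0000e-02,  0.0000e+00]), 'position': array([ 0.254, -0.571,  0.242]), 'ee_rot': array([ 0.978,  0.208, -0.   , -0.001]), 'ft_force': array([-0.896, -0.118, -0.016]), 'torque': array([0.008, 0.032, 0.035]), 'grasp_force': np.float64(0.0), 'grip_width': np.float64(0.999)}
0.011
scene 56.61723511037268 252.9608334943152 198.19587054303543 [ 1.16585952  2.26751819 -1.07908095] [ 0.17369455 -0.20967633  1.18589131]
[0.9419385  0.48511031 0.59824078]
red [157 133  28  21 369] [170.9 144.6] [ 0.528 -0.036  0.215]
yel [ 48  91 128  38 374] [117.1 111. ] [ 0.492 -0.26   0.215]
yel [151 144  43  22 378] [174.5 157.6] [0.559 0.006 0.215]
yel [216 242   7  15  72] [219.5 247.8] [0.691 0.233 0.215]
top 47.92024564282145 257.69537497549686 194.64206125625566 [ 2.18003299 -2.14350609  0.16731756] [0.13703539 0.54549537 0.92194064]
[0.41542471 0.16508261 0.98310146]
red [346 179  32  31 655] [360.5 194. ] [ 0.523 -0.036  0.215]
yel [259 170   9   4  30] [263.3 171.4] [0.561 0.14  0.215]
yel [335 172  44  47 717] [351.6 197.1] [ 0.517 -0.02   0.215]
yel [410 243 102  14 366] [461.1 250. ] [ 0.426 -0.214  0.215]
```

Run:
```python
import cv2
a=cv2.imread("pics/scene0.png");b=cv2.imread("pics/top0.png")
cv2.imwrite("pics/top0b.png",cv2.resize(b,(768,576),interpolation=3))
cv2.imwrite("pics/c0.png",cv2.hconcat([cv2.resize(a[115:195,130:220],(396,352),interpolation=3),cv2.resize(b[155:235,315:405],(396,352),interpolation=3)]))
```

```text
(no output)
```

View pics/top0b.png

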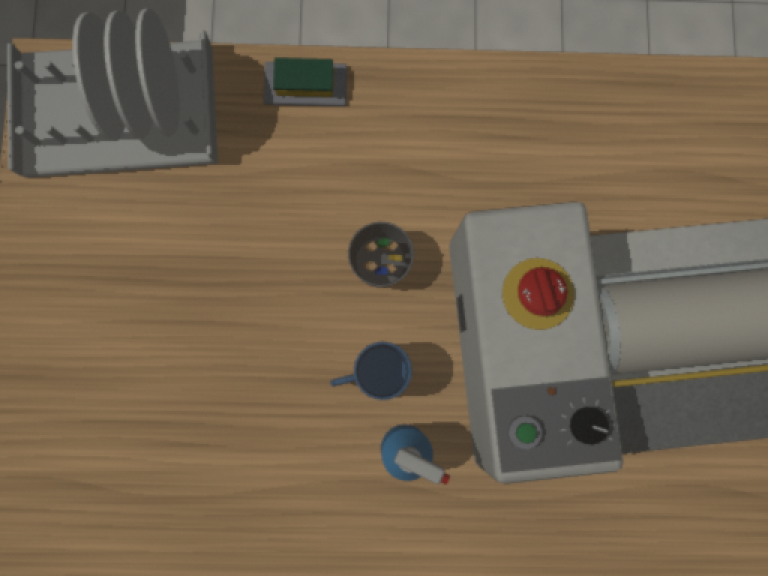

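View pics/c0.png

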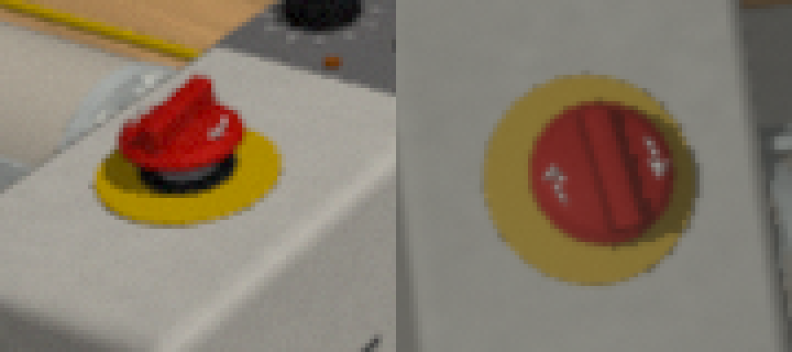

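View pics/scene0.png

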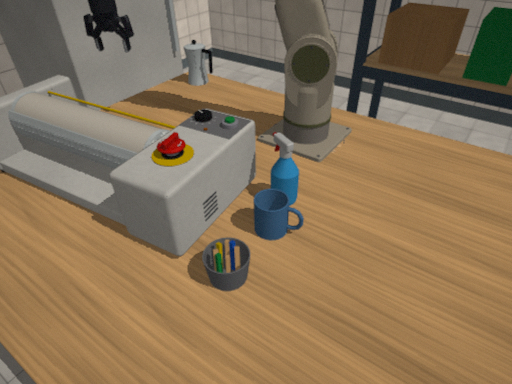

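The top view shows the stop button (full-frame px about 360,194) with its bar running nearly along world +x, tilted slightly. The start button and dial are nearer the robot, and the mug, bottle and tub are clear to the left. Next I'll measure the axis and the bar angle.

Run:
```python
from h import *
for n in("top","scene"):
    c=camera(n); hsv=cv2.cvtColor(c["color"],cv2.COLOR_RGB2HSV)
    red=cv2.inRange(hsv,(0,150,60),(8,255,255))|cv2.inRange(hsv,(172,150,60),(180,255,255))
    yel=cv2.inRange(hsv,(18,100,60),(35,255,255))
    w=np.zeros_like(red)
    if n=="top": w[160:230,325:395]=255
    else: w[125:170,148:200]=255
    red&=w; yel&=w
    pts=cv2.findNonZero(red|yel) if n=="top" else cv2.findNonZero(yel)
    h=cv2.convexHull(pts); e=cv2.fitEllipse(h); print(n,"plate",e,ray(c,e[0],.193).round(4))
    if n=="top":
        e=cv2.fitEllipse(cv2.convexHull(cv2.findNonZero(red))); print("rim",e,ray(c,e[0],.2145).round(4))
        a,b=[ray(c,p,.231) for p in((360.9,178.8),(367.0,209.2))]
        print(a.round(4),b.round(4),(a+b)/2,np.linalg.norm(a-b),np.degrees(np.arctan2(*(a-b)[1::-1])))
        im=c["color"][172:216,338:382]
    else: im=c["color"][128:160,150:190]
    cv2.imwrite(f"pics/z_{n}.png",cv2.resize(im[:,:,::-1],None,fx=12,fy=12,interpolation=2))
```

```text
top plate ((358.4659118652344, 195.40049743652344), (46.45519256591797, 48.19548034667969), 133.088134765625) [ 0.5238 -0.0376  0.193 ]
rim ((361.39862060546875, 193.93504333496094), (31.279756546020508, 32.23674774169922), 126.8090591430664) [ 0.5237 -0.0374  0.2145]
[ 0.5484 -0.0326  0.231 ] [ 0.4944 -0.0425  0.231 ] [ 0.52142162 -0.03757616  0.231     ] 0.05492980636476227 10.372163347509693
scene plate ((169.034423828125, 145.3888397216797), (41.67942810058594, 48.93024826049805), 105.54468536376953) [ 0.5094 -0.0666  0.193 ]
```

View pics/z_top.png

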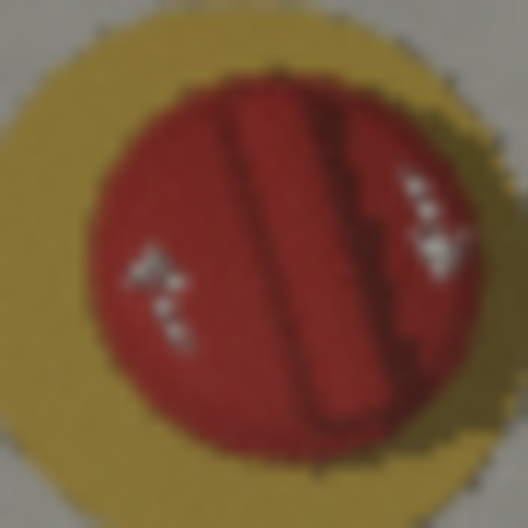

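Rim and plate agree on the axis at (0.524, -0.0375). The bar's top face edges run (228,110)→(308,400) in the 12× crop, so its heading is about +14.5° in world. I'll raise the arm, shut the gripper and turn.

>>> apply_moves(rows=[{"z": -35, "az": -6.5, "gripper": 1}, {"z": -35, "az": -6.5, "gripper": 1}, {"z": -30, "az": -6.5, "gripper": 1}, {"az": -6.5, "gripper": 1}, {"az": -6.5, "gripper": 1}], newtons=40)

```text
invalid input at $.rows[0]: expected keys x, y, z, ax, ay, az, gripper
```

>>> apply_moves(rows=[{"az": -6.5}, {"az": -6.5}, {"az": -6.5}, {}, {}])

```text
invalid input at $.rows[0]: expected keys x, y, z, ax, ay, az, gripper
```

>>> apply_moves(rows=[{"x": 0, "y": 0, "z": -35, "ax": 0, "ay": 0, "az": -6.5, "gripper": 1}, {"x": 0, "y": 0, "z": -35, "ax": 0, "ay": 0, "az": -6.5, "gripper": 1}, {"x": 0, "y": 0, "z": -30, "ax": 0, "ay": 0, "az": -6.5, "gripper": 1}, {"x": 0, "y": 0, "z": 0, "ax": 0, "ay": 0, "az": -6.5, "gripper": 1}, {"x": 0, "y": 0, "z": 0, "ax": 0, "ay": 0, "az": -6.5, "gripper": 1}], newtons=40)

```text
clock: 0.62
position: [0.2545, -0.5716, 0.3447]
ee_rot: [0.88, 0.476, -0.0, 0.002]
ft_force: [-0.6, -0.8, -0.6]
grip_width: 0.302
grasp_force: 0.0
```

>>> apply_moves(rows=[{"x": 0, "y": 0, "z": 0, "ax": 0, "ay": 0, "az": -6.5, "gripper": 1}, {"x": 0, "y": 0, "z": 0, "ax": 0, "ay": 0, "az": -6.5, "gripper": 1}, {"x": 0, "y": 0, "z": 0, "ax": 0, "ay": 0, "az": -6.5, "gripper": 1}, {"x": 0, "y": 0, "z": 0, "ax": 0, "ay": 0, "az": 0, "gripper": 1}, {"x": 0, "y": 0, "z": 0, "ax": 0, "ay": 0, "az": 0, "gripper": 1}])

```text
clock: 1.03
position: [0.2541, -0.571, 0.3421]
ee_rot: [0.789, 0.614, 0.0, -0.0]
ft_force: [0.1, 0.1, 0.9]
grip_width: -0.0
grasp_force: 0.0
```

>>> apply_moves(rows=[{"x": 39, "y": 9, "z": 0, "ax": 0, "ay": 0, "az": 0, "gripper": 1}, {"x": 39, "y": 9, "z": 0, "ax": 0, "ay": 0, "az": 0, "gripper": 1}, {"x": 39, "y": 9, "z": 0, "ax": 0, "ay": 0, "az": 0, "gripper": 1}, {"x": 39, "y": 9, "z": 0, "ax": 0, "ay": 0, "az": 0, "gripper": 1}, {"x": 39, "y": 9, "z": 0, "ax": 0, "ay": 0, "az": 0, "gripper": 1}])

```text
clock: 1.45
position: [0.3455, -0.3908, 0.3424]
ee_rot: [0.789, 0.614, -0.0, 0.0]
ft_force: [1.0, -0.9, 0.8]
grip_width: -0.001
grasp_force: 0.0
```

>>> apply_moves(rows=[{"x": 39, "y": 9, "z": 0, "ax": 0, "ay": 0, "az": 0, "gripper": 1}, {"x": 39, "y": 9, "z": 0, "ax": 0, "ay": 0, "az": 0, "gripper": 1}, {"x": 39, "y": 9, "z": 0, "ax": 0, "ay": 0, "az": 0, "gripper": 1}, {"x": 39, "y": 9, "z": 0, "ax": 0, "ay": 0, "az": 0, "gripper": 1}, {"x": 39, "y": 9, "z": 0, "ax": 0, "ay": 0, "az": 0, "gripper": 1}])

```text
clock: 1.87
position: [0.4363, -0.2125, 0.3426]
ee_rot: [0.789, 0.614, 0.0, 0.0]
ft_force: [1.3, -1.0, -0.1]
grip_width: -0.002
grasp_force: 0.0
```

>>> apply_moves(rows=[{"x": 39, "y": 9, "z": 0, "ax": 0, "ay": 0, "az": 0, "gripper": 1}, {"x": 39, "y": 9, "z": 0, "ax": 0, "ay": 0, "az": 0, "gripper": 1}, {"x": 39, "y": 9, "z": 0, "ax": 0, "ay": 0, "az": 0, "gripper": 1}, {"x": 39, "y": 9, "z": 0, "ax": 0, "ay": 0, "az": 0, "gripper": 1}, {"x": 37, "y": 7, "z": 0, "ax": 0, "ay": 0, "az": 0, "gripper": 1}])

```text
clock: 2.28
position: [0.5249, -0.0354, 0.3425]
ee_rot: [0.789, 0.614, 0.0, 0.0]
ft_force: [1.2, -0.7, 0.2]
grip_width: 0.002
grasp_force: 0.0
```

>>> apply_moves(rows=[{"x": 0, "y": 0, "z": 30, "ax": 0, "ay": 0, "az": 0, "gripper": 1}, {"x": 0, "y": 0, "z": 30, "ax": 0, "ay": 0, "az": 0, "gripper": 1}, {"x": 0, "y": 0, "z": 0, "ax": 0, "ay": 0, "az": 0, "gripper": 1}, {"x": 0, "y": 0, "z": 0, "ax": 0, "ay": 0, "az": 0, "gripper": 1}])

```text
clock: 2.62
position: [0.5236, -0.0378, 0.2819]
ee_rot: [0.789, 0.614, -0.001, -0.001]
ft_force: [0.4, -1.1, 0.5]
grip_width: -0.001
grasp_force: 0.0
```

Run:
```python
from h import *
c=camera("scene"); print(proj(c,[[.5237,-.0375,.231],[.5237,-.0375,.271]]).round(1))
cv2.imwrite("pics/s1.png",cv2.resize(c["color"][60:180,100:250,::-1],None,fx=5,fy=5,interpolation=2))
```

```text
[[170.7 136.6]
 [167.4 118.9]]
```

View pics/s1.png

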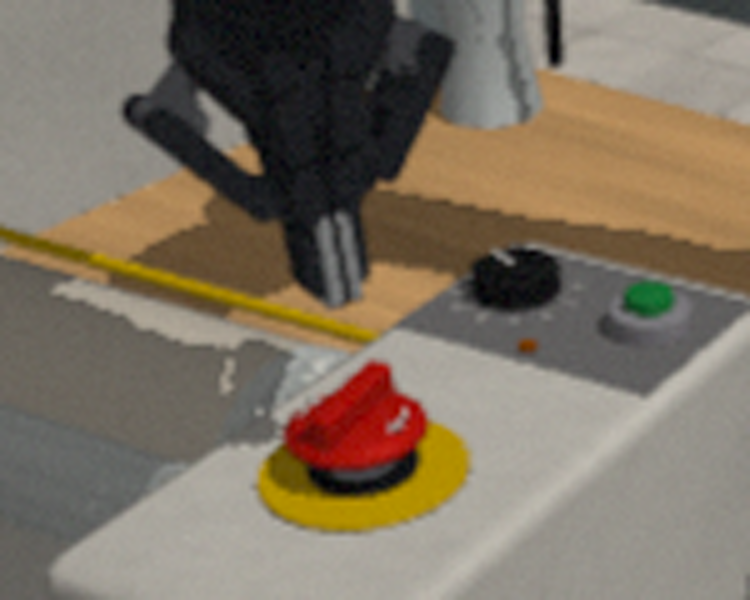

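The shut fingertips are at full-frame px (167,120), where I predicted the tip at z = 0.271, directly over the button (bar top at 171,137). I'll press down.

>>> apply_moves(rows=[{"x": 0, "y": 0, "z": 20, "ax": 0, "ay": 0, "az": 0, "gripper": 1}, {"x": 0, "y": 0, "z": 15, "ax": 0, "ay": 0, "az": 0, "gripper": 1}, {"x": 0, "y": 0, "z": 5, "ax": 0, "ay": 0, "az": 0, "gripper": 1}, {"x": 0, "y": 0, "z": 2, "ax": 0, "ay": 0, "az": 0, "gripper": 1}, {"x": 0, "y": 0, "z": 2, "ax": 0, "ay": 0, "az": 0, "gripper": 1}])

```text
clock: 3.08
position: [0.5248, -0.038, 0.24]
ee_rot: [0.788, 0.615, 0.0, 0.001]
ft_force: [-3.0, -1.5, 5.8]
grip_width: 0.002
grasp_force: 2.8
```

>>> apply_moves(rows=[{"x": 0, "y": 0, "z": 1, "ax": 0, "ay": 0, "az": 0, "gripper": 1}, {"x": 0, "y": 0, "z": 1, "ax": 0, "ay": 0, "az": 0, "gripper": 1}, {"x": 0, "y": 0, "z": 1, "ax": 0, "ay": 0, "az": 0, "gripper": 1}, {"x": 0, "y": 0, "z": 0, "ax": 0, "ay": 0, "az": 0, "gripper": 1}])

```text
clock: 3.42
position: [0.5248, -0.0379, 0.2371]
ee_rot: [0.788, 0.615, 0.0, 0.001]
ft_force: [-3.0, -0.8, 5.5]
grip_width: 0.0
grasp_force: 2.7
```

>>> apply_moves(rows=[{"x": 0, "y": 0, "z": 1, "ax": 0, "ay": 0, "az": 0, "gripper": 1}, {"x": 0, "y": 0, "z": 1, "ax": 0, "ay": 0, "az": 0, "gripper": 1}, {"x": 0, "y": 0, "z": 1, "ax": 0, "ay": 0, "az": 0, "gripper": 1}, {"x": 0, "y": 0, "z": 0, "ax": 0, "ay": 0, "az": 0, "gripper": 1}])

```text
clock: 3.75
position: [0.5247, -0.0379, 0.233]
ee_rot: [0.788, 0.615, 0.0, 0.001]
ft_force: [-1.7, -2.1, 4.7]
grip_width: 0.001
grasp_force: 2.3
```

>>> apply_moves(rows=[{"x": 0, "y": 0, "z": 1, "ax": 0, "ay": 0, "az": 0, "gripper": 1}, {"x": 0, "y": 0, "z": 0, "ax": 0, "ay": 0, "az": 0, "gripper": 1}])

```text
clock: 3.92
position: [0.5247, -0.0378, 0.2316]
ee_rot: [0.788, 0.615, 0.0, 0.0]
ft_force: [0.2, -2.5, 4.0]
grip_width: -0.002
grasp_force: 2.5
```

>>> apply_moves(rows=[{"x": 0, "y": 0, "z": 1, "ax": 0, "ay": 0, "az": 0, "gripper": 1}, {"x": 0, "y": 0, "z": 0, "ax": 0, "ay": 0, "az": 0, "gripper": 1}])

```text
clock: 4.08
position: [0.5249, -0.0378, 0.2315]
ee_rot: [0.788, 0.615, 0.0, 0.001]
ft_force: [-2.6, -2.2, 12.4]
grip_width: 0.001
grasp_force: 6.3
```

>>> apply_moves(rows=[{"x": 0, "y": 0, "z": -10, "ax": 0, "ay": 0, "az": 0, "gripper": 1}, {"x": 0, "y": 0, "z": -30, "ax": 0, "ay": 0, "az": 0, "gripper": 1}, {"x": -35, "y": -2.5, "z": 0, "ax": 0, "ay": 0, "az": 0, "gripper": 1}, {"x": 0, "y": 0, "z": 0, "ax": 0, "ay": 0, "az": 0, "gripper": 1}, {"x": 0, "y": 0, "z": 0, "ax": 0, "ay": 0, "az": 0, "gripper": 1}])

```text
clock: 4.5
position: [0.5133, -0.0722, 0.2705]
ee_rot: [0.789, 0.615, 0.0, 0.0]
ft_force: [0.0, 0.2, -0.1]
grip_width: -0.002
grasp_force: 0.0
```

Run:
```python
from h import *
print(get_obs()["position"].round(4))
c=camera("scene"); print(proj(c,[[.5237,-.0375,.231],[.5237,-.0375,.2233]]).round(1))
t=camera("top")
cv2.imwrite("pics/s2.png",cv2.hconcat([cv2.resize(x["color"][a:a+70,b:b+70,::-1],None,fx=5.6,fy=5.6,interpolation=2) for x,a,b in((c,110,140),(t,160,325))]))
```

```text
[ 0.5133 -0.0722  0.2705]
[[170.7 136.6]
 [171.3 139.9]]
```

View pics/s2.png

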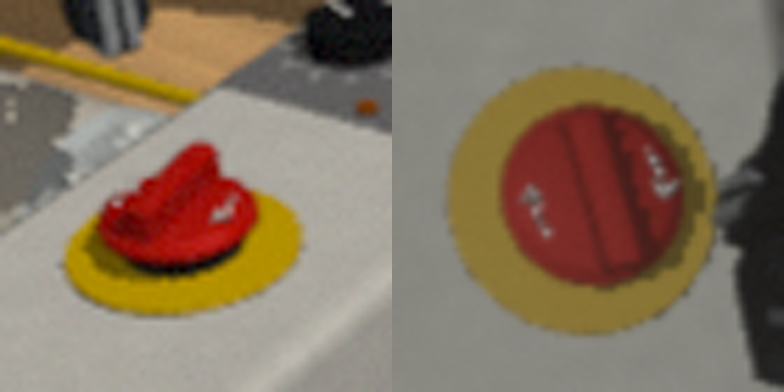

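The head sits visibly lower (scene bar top about 172,140, collar hidden), so it's latched. The finger is clear beside it. I'll lower the tip to z of about 0.218 and push sideways on the near bar end.

>>> apply_moves(rows=[{"x": 0, "y": 0, "z": 25, "ax": 0, "ay": 0, "az": 0, "gripper": 1}, {"x": 0, "y": 0, "z": 16.5, "ax": 0, "ay": 0, "az": 0, "gripper": 1}, {"x": 0, "y": 0, "z": 0, "ax": 0, "ay": 0, "az": 0, "gripper": 1}, {"x": 4.4, "y": -2.4, "z": 0, "ax": 0, "ay": 0, "az": 0, "gripper": 1}, {"x": 0, "y": 0, "z": 0, "ax": 0, "ay": 0, "az": 0, "gripper": 1}])

```text
clock: 5.02
position: [0.5125, -0.0642, 0.2298]
ee_rot: [0.787, 0.616, 0.001, 0.0]
ft_force: [-0.5, 1.1, 0.4]
grip_width: 0.003
grasp_force: 0.0
```

>>> apply_moves(rows=[{"x": 1.8, "y": -1, "z": 0, "ax": 0, "ay": 0, "az": 0, "gripper": 1}, {"x": 1.8, "y": -1, "z": 0, "ax": 0, "ay": 0, "az": 0, "gripper": 1}, {"x": 1.8, "y": -1, "z": 0, "ax": 0, "ay": 0, "az": 0, "gripper": 1}, {"x": 0, "y": 0, "z": 0, "ax": 0, "ay": 0, "az": 0, "gripper": 1}])

```text
clock: 5.35
position: [0.5109, -0.0603, 0.2295]
ee_rot: [0.788, 0.616, 0.0, 0.001]
ft_force: [1.0, -2.6, 1.0]
grip_width: 0.002
grasp_force: 1.2
```

>>> apply_moves(rows=[{"x": 1.8, "y": -1, "z": 0, "ax": 0, "ay": 0, "az": 0, "gripper": 1}, {"x": 1.8, "y": -1, "z": 0, "ax": 0, "ay": 0, "az": 0, "gripper": 1}, {"x": 0, "y": 0, "z": 0, "ax": 0, "ay": 0, "az": 0, "gripper": 1}])

```text
clock: 5.6
position: [0.5094, -0.0565, 0.2291]
ee_rot: [0.788, 0.615, -0.0, 0.0]
ft_force: [-1.0, -3.9, 2.5]
grip_width: 0.0
grasp_force: 2.1
```

>>> apply_moves(rows=[{"x": 1.8, "y": -1, "z": 0, "ax": 0, "ay": 0, "az": 0, "gripper": 1}, {"x": 1.8, "y": -1, "z": 0, "ax": 0, "ay": 0, "az": 0, "gripper": 1}, {"x": 0, "y": 0, "z": 0, "ax": 0, "ay": 0, "az": 0, "gripper": 1}])

```text
clock: 5.85
position: [0.5083, -0.0526, 0.2291]
ee_rot: [0.788, 0.615, -0.0, 0.0]
ft_force: [-0.3, -5.7, 2.5]
grip_width: -0.003
grasp_force: 2.6
```

>>> apply_moves(rows=[{"x": 1.8, "y": -1, "z": 0, "ax": 0, "ay": 0, "az": 0, "gripper": 1}, {"x": 0, "y": 0, "z": 0, "ax": 0, "ay": 0, "az": 0, "gripper": 1}])

```text
clock: 6.02
position: [0.508, -0.051, 0.2292]
ee_rot: [0.788, 0.615, -0.0, 0.001]
ft_force: [-0.7, -5.9, 5.3]
grip_width: -0.003
grasp_force: 3.2
```

>>> apply_moves(rows=[{"x": 1.8, "y": -1, "z": 0, "ax": 0, "ay": 0, "az": 0, "gripper": 1}, {"x": 0, "y": 0, "z": 0, "ax": 0, "ay": 0, "az": 0, "gripper": 1}])

```text
clock: 6.18
position: [0.5076, -0.0498, 0.2293]
ee_rot: [0.789, 0.615, -0.0, 0.001]
ft_force: [-0.2, -8.8, 4.2]
grip_width: -0.004
grasp_force: 4.3
```

Run:
```python
from h import *
c=camera("scene"); t=camera("top")
cv2.imwrite("pics/s3.png",cv2.hconcat([cv2.resize(x["color"][a:a+70,b:b+70,::-1],None,fx=5.6,fy=5.6,interpolation=2) for x,a,b in((c,110,140),(t,160,325))]))
```

```text
(no output)
```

View pics/s3.png

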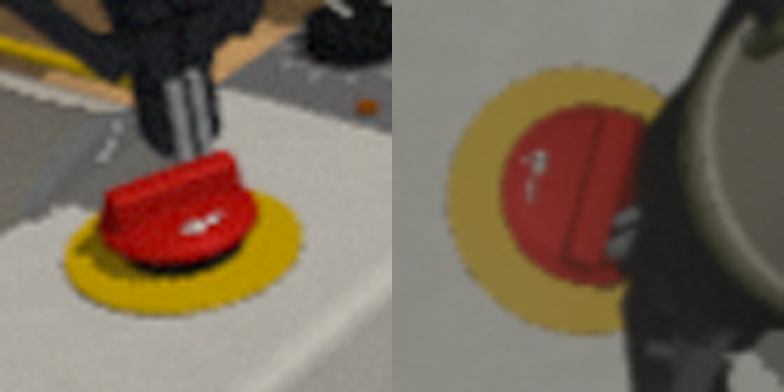

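The top view shows the bar turned about 25° clockwise (edge (605,110)→(570,260)) and the head still in, so I'll keep going.

>>> apply_moves(rows=[{"x": 1.8, "y": -1, "z": 0, "ax": 0, "ay": 0, "az": 0, "gripper": 1}, {"x": 0, "y": 0, "z": 0, "ax": 0, "ay": 0, "az": 0, "gripper": 1}])

```text
clock: 6.45
position: [0.5073, -0.0484, 0.2294]
ee_rot: [0.789, 0.615, -0.0, 0.002]
ft_force: [1.7, -11.0, 4.3]
grip_width: -0.003
grasp_force: 4.8
```

>>> apply_moves(rows=[{"x": 1.8, "y": -1, "z": 0, "ax": 0, "ay": 0, "az": 0, "gripper": 1}, {"x": 0, "y": 0, "z": 0, "ax": 0, "ay": 0, "az": 0, "gripper": 1}])

```text
clock: 6.62
position: [0.5066, -0.0468, 0.2294]
ee_rot: [0.789, 0.614, -0.001, 0.002]
ft_force: [1.0, -12.6, 3.7]
grip_width: 0.0
grasp_force: 5.0
```

>>> apply_moves(rows=[{"x": 1.8, "y": -1, "z": 0, "ax": 0, "ay": 0, "az": 0, "gripper": 1}, {"x": 0, "y": 0, "z": 0, "ax": 0, "ay": 0, "az": 0, "gripper": 1}])

```text
clock: 6.78
position: [0.5059, -0.045, 0.2293]
ee_rot: [0.789, 0.614, -0.001, 0.002]
ft_force: [-0.1, -12.1, 4.2]
grip_width: -0.003
grasp_force: 5.2
```

```bash
cat > m.py <<'E'
from h import *
c=camera("scene"); t=camera("top")
s=cv2.hconcat([cv2.resize(x["color"][a:a+70,b:b+70,::-1],None,fx=5.6,fy=5.6,interpolation=2) for x,a,b in((c,110,140),(t,160,325))])
import sys; cv2.imwrite(sys.argv[1],s)
def bot(im):
    h=cv2.cvtColor(im,cv2.COLOR_BGR2HSV); r=cv2.inRange(h,(0,150,60),(8,255,255))|cv2.inRange(h,(172,150,60),(180,255,255))
    ys=np.where(r[:,150:200].any(1))[0]; return ys.min(),ys.max()
for f in("pics/s2.png","pics/s3.png",sys.argv[1]): print(f,bot(cv2.imread(f)))
E
python3 m.py pics/s4.png
```

```text
pics/s2.png (np.int64(145), np.int64(264))
pics/s3.png (np.int64(156), np.int64(265))
pics/s4.png (np.int64(164), np.int64(264))
```

View pics/s4.png

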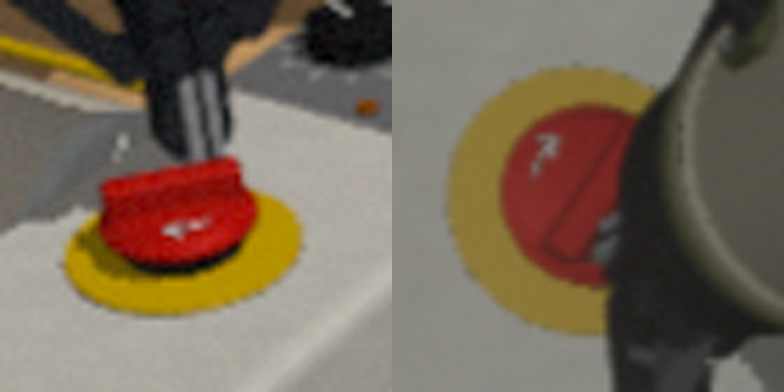

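The bar has turned about 50° in the top view (edge (620,140)→(545,245)), but the rim is still low. It's past release, so finger friction is probably holding the head down (Fz about 4 N). I'll lift straight up so it can rise.

>>> apply_moves(rows=[{"x": 0, "y": 0, "z": -2, "ax": 0, "ay": 0, "az": 0, "gripper": 1}, {"x": 0, "y": 0, "z": -2, "ax": 0, "ay": 0, "az": 0, "gripper": 1}, {"x": 0, "y": 0, "z": -2, "ax": 0, "ay": 0, "az": 0, "gripper": 1}, {"x": 0, "y": 0, "z": 0, "ax": 0, "ay": 0, "az": 0, "gripper": 1}])

```text
clock: 7.22
position: [0.5057, -0.045, 0.2353]
ee_rot: [0.789, 0.614, -0.001, 0.001]
ft_force: [-0.1, -11.6, 3.0]
grip_width: 0.003
grasp_force: 5.1
```

```bash
python3 m.py pics/s5.png
```

```text
pics/s2.png (np.int64(145), np.int64(264))
pics/s3.png (np.int64(156), np.int64(265))
pics/s5.png (np.int64(149), np.int64(250))
```

The head rises with the finger, so I'll keep lifting.

>>> apply_moves(rows=[{"x": 0, "y": 0, "z": -2, "ax": 0, "ay": 0, "az": 0, "gripper": 1}, {"x": 0, "y": 0, "z": -2, "ax": 0, "ay": 0, "az": 0, "gripper": 1}, {"x": 0, "y": 0, "z": 0, "ax": 0, "ay": 0, "az": 0, "gripper": 1}, {"x": 0, "y": 0, "z": 0, "ax": 0, "ay": 0, "az": 0, "gripper": 1}])

```text
clock: 7.65
position: [0.5047, -0.0446, 0.238]
ee_rot: [0.789, 0.615, -0.002, 0.0]
ft_force: [-1.5, -11.4, -1.6]
grip_width: 0.0
grasp_force: 5.1
```

>>> apply_moves(rows=[{"x": -9, "y": 5, "z": 0, "ax": 0, "ay": 0, "az": 0, "gripper": 1}, {"x": -10, "y": 5, "z": -5, "ax": 0, "ay": 0, "az": 0, "gripper": 1}, {"x": -15, "y": 0, "z": -30, "ax": 0, "ay": 0, "az": 0, "gripper": 1}, {"x": -35, "y": 0, "z": -20, "ax": 0, "ay": 0, "az": 0, "gripper": 1}, {"x": -35, "y": 0, "z": 0, "ax": 0, "ay": 0, "az": 0, "gripper": 1}])

```text
clock: 8.07
position: [0.492, -0.1449, 0.2983]
ee_rot: [0.787, 0.617, 0.002, 0.002]
ft_force: [1.0, -0.8, 1.2]
grip_width: 0.006
grasp_force: 0.0
```

>>> apply_moves(rows=[{"x": 0, "y": 0, "z": 0, "ax": 0, "ay": 0, "az": 0, "gripper": 1}, {"x": 0, "y": 0, "z": 0, "ax": 0, "ay": 0, "az": 0, "gripper": 1}, {"x": 0, "y": 0, "z": 0, "ax": 0, "ay": 0, "az": 0, "gripper": 1}])

```text
clock: 8.32
position: [0.4904, -0.1445, 0.2937]
ee_rot: [0.788, 0.616, 0.0, -0.0]
ft_force: [-0.1, 0.4, -0.7]
grip_width: -0.002
grasp_force: 0.0
```

```bash
python3 m.py pics/s6.png
```

```text
pics/s2.png (np.int64(145), np.int64(264))
pics/s3.png (np.int64(156), np.int64(265))
pics/s6.png (np.int64(126), np.int64(246))
```

View pics/s6.png

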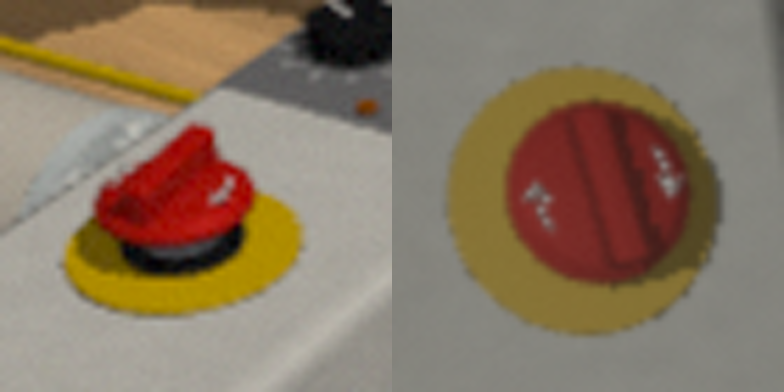

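The head is fully up (rim bottom row 246 against 264 latched), the bar is back at its starting tilt ((590,110)→(625,260)), and the arm is clear. Handing in.

```bash
python3 -c "
from workcell import *
print(hand_in())"
```

```text
the job is handed in; nothing more can be done
None
```

The stop button latched and stayed in with the finger clear; twisted clockwise it let go, and it now stands fully up with its bar back at the start, the arm clear and the job handed in at about 8.4 s (no verdict was shown).

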